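# Find the live key by feel and open the locked organizer drawer

## Robot

A 6-joint arm with a two-finger parallel gripper is mounted at the origin on the work surface. World frame = base frame: x ahead of the robot, y to its left, z up, the work surface at z = 0. Lengths are in mm, angles in rad, forces in N, time in s.
With the tool pointing down it reaches from about 300 to 950 mm from the base axis. Payload 3.1 kg.
Tool frame: the origin (TCP) lies midway between the tips of the shut fingers; the grasp point (between the pads) lies r.grip_depth behind it (r.grip_depth is the distance from the TCP to the grasp point, in mm); z points along the fingers, y is the line along which they close (so a half turn about z gives the same grasp; the last joint's range is limited). The gripper opens to 85 mm and grips with 20 to 120 N. Pads are 22 mm wide; open, the fingers measure 114 mm over their backs; the gripper's body (76 mm by 85 mm) begins 54 mm behind the grasp point. The pads swing forward as they close: fully open they stand 13 mm farther back than shut.
Start: joints at [-1.188, 0.308, 1.634, -0, 1.2, -0.07], TCP at [273.404, -562.034, 231.272] pointing down, gripper open.
Joint ranges: [-3.06, 3.06], [-0.79, 1.96], [0.05, 2.63], [-1.19, 4.34], [0.05, 2.64], [-2.94, 2.94]. Speed limits (rad/s): [2.79, 2.79, 3.14, 3.14, 3.14, 3.14].

## Interface

Orientations are given as a rotation vector (axis times angle).
In Python, from rig import get_state, read_camera, camera_model, job_done, spotter, r gives the robot as it stands. The module is installed in compiled form; this text tells all that it offers.
- The arm moves only by the tool drive_tool, never from a script. Its argument "plan" is a list of rows, each a list of 5 numbers: the opening, from 0 (shut) to 1 (fully open), then the shift along the tool's x, y, z in mm, then the turn about the tool's z in rad. In form: [[hand, x, y, z, yaw], ...]. A call has 1 to 5 rows; each row shifts and turns the commanded pose from where the row before left it, along the tool's axes as they then stand; what a row does not reach is not made up. A row lasts 1/10 s, in which the tool goes at most 50 mm and 8.59 degrees, less where a joint would pass 70% of its speed; a pose out of reach is approached as far as the arm can. A call is refused whole if a number of a shift passes 50 or a number of a turn 0.15, either way. A call with a gripper value outside its range is refused whole. The fingers move at their own pace and stop on an object; the grip force is fixed at half the most. Time passes only in rows, so rows that do not move let the fingers close. It gives the time, the measured TCP pose, the force, the opening and the grip force at its end, in the units of the state.
- get_state(): the state, without advancing time (a new reading comes with each control period).
- read_camera(name): name is "scene" or "top" or "wrist"; returns (picture, depth): 384x512x3 uint8, red, green, blue; 384x512 float32, mm along the optical axis (not along the pixel's ray), 0 where there is no reading.
- camera_model(name): a dict with "intrinsics" (3x3 intrinsics, pixels), "rvec" (rotation vector, rad) and "tvec" (3), from world to camera coordinates, as OpenCV has them. Camera axes: x right, y down, z forward; pixel columns grow to the right and rows downward; lengths in mm; the calibration is good to about 2 mm. A picture is of the moment at which its call begins: read the wrist's pose just before it. camera_model takes no time and is no camera call; for the wrist camera it gives the pose at the moment of the call.
- job_done(): hands the job in; it is judged then, once.
Trained networks look in the newest picture that a camera, given by its name, has taken for a name from the list of things; names that differ only in an ending like _2 or _b are one class to them, and where a whole thing is asked for, a point or a joint stands for the part that bears it (a point fixed in the world has none). Each returns a list of dicts, best first, with "confidence" (0 to 1); they miss things now and then, are a little off and sometimes report something else, mostly with a low value. They report only what shows in the picture. A call takes as long as a camera call.
- spotter.look_for(camera, query): "bbox" ([left, top, width, height] in pixels, round what is visible of it).
The state is a dict: "time": time; "joint_positions": joint angles; "qd": joint speeds; "effort": joint torques, N m; "eef_pos": TCP position; "ee_rot": TCP orientation; "force": force on the tool from outside, world axes, zero at the start; "ft_torque": the same for the moment, N m; "finger_gap": finger opening in mm; "gripper_force": force on a finger pad.
Only numpy, scipy, OpenCV 4.12 (cv2) and the standard library are available. Lean on these libraries where they do the work, as an engineer would, in place of code of your own. Each camera call takes 0.05 s, during which the arm holds its last target. There are 200 camera calls.

## Task

The top drawer of the clear organizer is locked, and only one of the three identical push keys on its lock housing still works. Press the keys slowly, one at a time: let go at once of a key that stays soft, because pushing it home deadlocks the drawer, and press the key that stiffens only until you feel it snap over, never harder than about 1.5 kilograms. Then take the top drawer by its handle and pull it out by at least 8 cm, let go, and leave the things round about where they lie.

Things in the scene. Friction and masses are not known exactly. Their poses are not given: they have to be found in the camera images.
- organizer: Four-drawer clear plastic organizer, fixed to the bench: 200 mm deep (its x), 240 mm wide (its y), 200 mm high. Origin: centre of its underside; its x axis points from the drawer fronts to its back, so drawers open towards its -x; z up. Its yaw varies.
- lockbox: Grey lock housing fixed on top of the organizer, 145 x 220 mm, 28 mm high; origin: centre of its underside, 200 mm above the bench; axes as the organizer's. Three identical white round push keys, 24 mm in diameter, stand in a row along its y, 65 mm apart; they move straight down, 9.5 mm at most. In each start one, unmarked, is live, two are dead (see key_middle, key_right).
- key_left (a point): Point on the axis of the key on the organizer's +y side, 2 mm above the housing's top face, 230 mm above the bench. The top of any key, unpressed, lies 12 to 20 mm above its point: each sits at its own height, which is not measured. Any key is damaged by more than 15 N.
- key_middle (a point): The same point for the middle key. Wherever it is, the live key stiffens to over 4 N in 2 mm and about 8 N in 4 mm of travel, then weakens and at about 6.5 mm snaps over: it drops away from the finger by itself, stays down, and has lifted the drawer's catch for good. Let go earlier, it springs back and the drawer stays locked.
- key_right (a point): The same point for the key on the -y side. Wherever they are, dead keys stay soft, never above about 2.5 N: let go before 6 mm of travel they spring back without harm; from about 7 mm on they fall home, stay down and deadlock the top drawer for good.
- organizer_drawer0 (a joint): How far the top drawer is out, in m: 0 shut, at most 0.13. Locked, it moves only 1 to 2 mm. Free, it slides with about 1 N of friction and stays where it is left.
- organizer_drawer0_handle (a point): Middle of the top drawer's handle, a horizontal round aluminium bar, about 10 mm thick, 120 mm long along the organizer's y, about 35 mm in front of the drawer's face and 170 mm above the bench, 30 mm below the organizer's top edge; it can be pinched from above. The lower drawers have the same handles 44 mm, 88 mm and 132 mm lower.
- bowl: Blue ceramic mixing bowl, 140 mm across, 60 mm high, bystander. Origin: centre of its underside.
- tin: Closed steel tin, 84 mm across, 100 mm high, bystander. Origin: centre of its underside.
- mallet: Rubber mallet lying on the bench, bystander: beige head 60 x 90 x 56 mm, wooden handle 220 mm long towards its -x. Origin: under the head's centre.
- scraper: Putty scraper lying flat, bystander: 200 mm long along its x, steel blade 60 mm wide. Origin: under its middle.

How it is judged (in metres and radians):
At the end, for the whole second after the job is handed in: The top drawer is unlocked and out by more than 70 mm, at rest; bowl, tin, mallet and scraper are within 30 mm of where they lay (value of joint organizer_drawer0 above 0.07 m and velocity of joint organizer_drawer0 below 0.02 m/s and distance of each of bowl, tin, mallet, scraper from where it was at the start of the episode below 0.03 m); the robot touches nothing.
It fails at once if a key is pressed with more than 15 N (contact force between the fingers and anything else above 15 N and contact force between the fingers and organizer below 0.5 N and contact force between the fingers and bowl below 0.5 N and contact force between the fingers and tin below 0.5 N and contact force between the fingers and mallet below 0.5 N and contact force between the fingers and scraper below 0.5 N).
It fails at once if the lock housing is struck with more than 20 N (contact force between the fingers and lockbox above 20 N).
It fails at once if a bystander is tipped over (angle between any of tin, bowl's own z axis and vertical above 0.5 rad).
It also fails if it takes over 72 s, if anything falls off the work surface, if the arm or the gripper's body presses on something with over 40 N, if the wrist force passes 120 N, or if a joint passes its speed limit or range.

## Working session

There is one attempt and no reset: what is moved stays moved. The work goes in short steps, Python scripts to look and compute and a tool call to move; the robot and the scene stay as the last step left them, time stands still between calls to the robot, and variables do not carry over. Pictures are saved under pics/ and viewed, at most 10 in all, crops included, and the job is handed in when it is done.

Besides the shell and the picture viewer there is one more tool, called as a command line: name --pt "numbers of a row" for each row, then --argument value for the rest. drive_tool: Moves the arm, as the interface text tells. Its arguments: {"type":"object","properties":{"plan":{"type":"array"}},"required":["plan"]}

```bash
mkdir -p pics; python3 - <<'E'
from rig import *
import cv2,numpy as np
s=get_state();print({k:np.round(v,3) for k,v in s.items()},r.grip_depth)
ims=[]
for c in("scene","top"):
    im,d=read_camera(c);np.savez(c+".npz",im=im,d=d);ims.append(im)
    for q in("organizer","lockbox","key_left","organizer_drawer0_handle","bowl","tin","mallet","scraper"):
        print(c,q,[(np.round(x["bbox"]),round(x["confidence"],2)) for x in spotter.look_for(c,q)[:4]])
a=np.vstack(ims)
cv2.imwrite("pics/a.png",cv2.cvtColor(ims[0],cv2.COLOR_RGB2BGR))
cv2.imwrite("pics/b.png",cv2.cvtColor(ims[1],cv2.COLOR_RGB2BGR))
E
```

```text
{'time': np.float64(0.0), 'joint_positions': array([-1.188,  0.309,  1.635,  0.   ,  1.2  , -0.07 ]), 'qd': array([-0.   ,  0.   , -0.003, -0.   ,  0.002,  0.   ]), 'effort': array([ 2.0000e-03, -4.1525e+01, -2.7666e+01,  0.0000e+00,  1.0000e-02,
        0.0000e+00]), 'eef_pos': array([ 273.071, -561.239,  230.022]), 'ee_rot': array([-3.059e+00, -7.050e-01,  1.000e-03]), 'force': array([-0.12 ,  0.215, -0.225]), 'ft_torque': array([-0.009, -0.002,  0.007]), 'gripper_force': np.float64(0.0), 'finger_gap': np.float64(85.405)} 18.700000000000003
scene organizer [(array([134., 149., 119., 126.]), 0.82)]
scene lockbox [(array([140., 145., 102.,  96.]), 0.76)]
scene key_left [(array([134., 147., 122., 128.]), 0.85)]
scene organizer_drawer0_handle [(array([196., 148.,  57.,  59.]), 0.79)]
scene bowl [(array([290., 317.,  56.,  60.]), 0.82)]
scene tin [(array([158., 121.,  31.,  32.]), 0.71)]
scene mallet [(array([197., 102.,  83.,  34.]), 0.59), (array([134., 146., 123., 131.]), 0.33)]
scene scraper [(array([338., 236.,  55.,  54.]), 0.78)]
top organizer [(array([220.,  83., 101., 108.]), 0.87)]
top lockbox [(array([224.,  91.,  92.,  65.]), 0.6)]
top key_left [(array([221.,  80., 101., 112.]), 0.56)]
top organizer_drawer0_handle []
top bowl [(array([ 90., 141.,  46.,  42.]), 0.67)]
top tin [(array([351., 148.,  36.,  32.]), 0.94), (array([218.,  83., 104., 107.]), 0.61)]
top mallet [(array([347., 196.,  54.,  95.]), 0.9), (array([351., 148.,  36.,  30.]), 0.51)]
top scraper [(array([134., 221.,  27.,  68.]), 0.75)]
```

View pics/a.png

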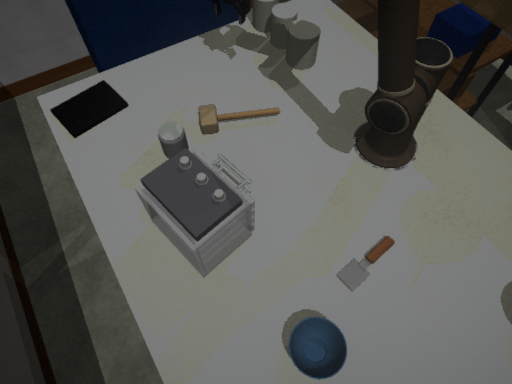

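View pics/b.png

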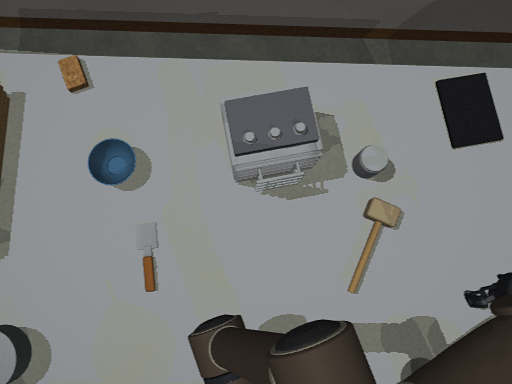

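The top view shows the keys at about (250,138), (275,132) and (300,127), and the handle near (280,180). The tin is at (372,160) and the mallet at (375,240). Next I'll convert these to positions.

```bash
cat > h.py <<'E'
from rig import *
import cv2,numpy as np
def cloud(c,d,m=None):
    m=m or camera_model(c);K=np.array(m["intrinsics"]);R=cv2.Rodrigues(np.array(m["rvec"],float))[0];t=np.array(m["tvec"]).ravel()
    v,u=np.indices(d.shape);p=np.stack([(u-K[0,2])*d/K[0,0],(v-K[1,2])*d/K[1,1],d],-1)
    return (p-t)@R
E
python3 - <<'E'
from h import *
for c in("scene","top"):
    f=np.load(c+".npz");im,d=f["im"],f["d"];P=cloud(c,d);z=P[...,2]
    v,u=np.indices(d.shape)
    if c=="top": roi=(u>215)&(u<325)&(v>80)&(v<195)
    else: roi=(u>130)&(u<258)&(v>145)&(v<278)
    k=roi&(z>236)&(z<256)&(d>0)
    n,l,st,ce=cv2.connectedComponentsWithStats(k.astype(np.uint8))
    for i in range(1,n):
        if st[i,4]>5: print(c,"key",ce[i],st[i,4],P[l==i].mean(0).round(1),np.percentile(z[l==i],[10,50,90]).round(1))
    h=roi&(abs(z-228)<5)&(d>0)
    r_=cv2.minAreaRect(P[h][:,:2].astype(np.float32));print(c,"house",np.median(z[h]),r_)
    if c=="top":
        hh=roi&(v>160)&(z>160)&(z<182)&(d>0);print("handle",hh.sum(),cv2.minAreaRect(P[hh][:,:2].astype(np.float32)),z[hh].mean())
        for q,b in dict(tin=(351,148,36,32),mallet=(347,196,54,95)).items():
            s=(u>=b[0])&(u<b[0]+b[2])&(v>=b[1])&(v<b[1]+b[3])&(z>15);print(q,P[s].min(0),P[s].max(0))
E
```

```text
scene key [184.52439024 160.53658537] 82 [ 656.3 -120.3  246.8] [240.5 248.  250.2]
scene key [201.30769231 176.76923077] 78 [642.5 -57.4 243.1] [238.5 243.8 245.7]
scene key [218.525  193.1125] 80 [629.3   5.6 243.3] [240.2 243.5 245.4]
scene house 228.0209204095279 ((678.3641357421875, -51.234649658203125), (145.89085388183594, 221.54415893554688), 12.035462379455566)
top key [299.34177215 127.24050633] 79 [ 655.6 -120.8  247.5] [243.4 248.1 250.9]
top key [273.88888889 132.16666667] 72 [642.2 -57.3 243.7] [241.4 244.  246.2]
top key [248.81944444 136.51388889] 72 [629.2   5.4 243.7] [241.5 243.7 246.3]
top house 228.04387901974104 ((680.3327026367188, -50.21131134033203), (146.57508850097656, 220.3434600830078), 12.335022926330566)
handle 384 ((555.5471801757812, -47.498268127441406), (58.701480865478516, 190.9447021484375), 5.32431173324585) 173.03056004465995
tin [ 326.36940802 -388.66669996   15.25085933] [ 648.31560533   17.37898715 1304.2663989 ]
mallet [ 245.57934483 -442.07416271   15.51024148] [ 511.62446827   17.37898715 1304.2663989 ]
```

drive_tool --pt "0 0 0 -40 0" --pt "0 22 -10 -30 0" --pt "0 44 -19 0 0" --pt "0 44 -19 0 0" --pt "0 44 -19 0 0"

```text
time: 1.4
eef_pos: [383.4, -433.4, 301.9]
ee_rot: [3.061, 0.703, 0.001]
force: [0.2, -1.0, 0.1]
finger_gap: 12.1
gripper_force: 0.0
```

drive_tool --pt "0 44 -19 0 0" --pt "0 44 -19 0 0" --pt "0 44 -19 0 0" --pt "0 44 -19 0 0" --pt "0 44 -19 0 0"

```text
time: 1.9
eef_pos: [539.9, -251.1, 301.5]
ee_rot: [3.061, 0.705, 0.001]
force: [0.4, -0.9, 0.3]
finger_gap: 0.2
gripper_force: 0.0
```

drive_tool --pt "0 44 -19 0 0" --pt "0 44 -19 0 0" --pt "0 0 0 0 -0.14" --pt "0 0 0 0 -0.14" --pt "0 0 0 0 -0.14"

```text
time: 2.4
eef_pos: [601.7, -179.2, 301.1]
ee_rot: [-2.842, -1.338, 0.0]
force: [0.3, 0.1, -1.1]
finger_gap: 0.1
gripper_force: 0.0
```

drive_tool --pt "0 0 0 0 -0.14" --pt "0 0 0 0 -0.14" --pt "0 0 0 0 -0.14" --pt "0 0 0 0 -0.14" --pt "0 0 0 0 -0.14"

```text
time: 2.9
eef_pos: [601.3, -180.0, 301.3]
ee_rot: [-2.213, -2.23, 0.0]
force: [0.4, 0.5, -0.3]
finger_gap: -0.0
gripper_force: 0.0
```

drive_tool --pt "0 0 0 0 -0.14" --pt "0 0 0 0 -0.07" --pt "0 0 0 0 0" --pt "0 0 0 0 0" --pt "0 0 0 0 0"

```text
time: 3.4
eef_pos: [601.3, -180.1, 301.3]
ee_rot: [-1.975, -2.443, 0.0]
force: [-0.1, -0.7, -0.2]
finger_gap: 0.0
gripper_force: 0.0
```

```bash
cat >> h.py <<'E'
def ax():
    s=get_state();R=cv2.Rodrigues(np.array(s["ee_rot"],float))[0];return s,np.array(s["eef_pos"]),R
def to(*pts):
    s,p,R=ax();print("t",round(s["time"],2),"p",p.round(1),"q",np.round(s["joint_positions"],2),"F",np.round(s["force"],2),"gap",round(s["finger_gap"],1))
    print("toolx",R[:,0].round(3),"y",R[:,1].round(3),"z",R[:,2].round(3),"yawerr",round(0.209-np.arctan2(R[1,1],R[0,1]),3))
    for t in pts: print(t,"tool delta",(R.T@(np.array(t)-p)).round(1))
E
python3 - <<'E'
from h import *
im,d=read_camera("wrist");cv2.imwrite("pics/w1.png",im[...,::-1]);np.savez("w1.npz",im=im,d=d)
to((656,-120.6,258),(642.4,-57.4,255),(629.3,5.5,255))
P=cloud("wrist",d);z=P[...,2];k=((z>236)&(z<256)&(d>0)).astype(np.uint8)
n,l,st,ce=cv2.connectedComponentsWithStats(k)
for i in range(1,n):
    if st[i,4]>50: print(ce[i],st[i,4],P[l==i].mean(0).round(1),np.percentile(z[l==i],[5,50,95]).round(1))
E
```

```text
t 3.45 p [ 601.3 -180.1  301.3] q [-0.36  0.26  1.55  0.    1.33 -0.57] F [ 0.23 -0.32  0.6 ] gap -0.1
toolx [-0.21   0.978  0.   ] y [0.978 0.21  0.   ] z [ 0.  0. -1.] yawerr -0.002
(656, -120.6, 258) tool delta [46.7 65.9 43.3]
(642.4, -57.4, 255) tool delta [111.3  65.9  46.3]
(629.3, 5.5, 255) tool delta [175.6  66.2  46.3]
[381.77739726  15.77465753] 1460 [641.8 -61.5 243.6] [238.8 244.  245.2]
[373.3286445  133.55498721] 1564 [ 654.4 -121.6  247.8] [240.4 248.6 249.8]
```

View pics/w1.png

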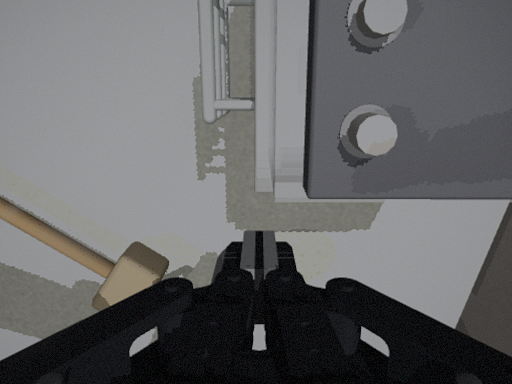

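The wrist view shows the right key at (377,133), the middle key at (385,14), and the top handle bar at column ~208 ending at row ~120. I'll move above the right key and measure the handle from this depth image first.

```bash
python3 - <<'E'
from h import *
f=np.load("w1.npz");d=f["d"];P=cloud("wrist",d)
s=P[0:115,195:225];m=(s[...,2]>160)&(s[...,2]<182);Q=s[m];print(m.sum(),Q.mean(0),np.percentile(Q[:,2],[5,50,95]))
ex=np.array([.978,.209]);ey=np.array([-.209,.978]);Q2=Q[:,:2]-np.array([642.4,-57.4])
print("rel mid key along x",np.percentile(Q2@ex,[2,50,98]).round(1),"along y",(Q2@ey).min(),(Q2@ey).max())
E
```

```text
1790 [544.77823408 -98.54214572 173.97977513] [171.41062005 174.22200873 175.95601948]
rel mid key along x [-110.  -104.   -95.2] along y -59.292753590256574 20.360998334306576
```

drive_tool --pt "0 23 33 0 0" --pt "0 24 33 0 0" --pt "0 0 0 20 0" --pt "0 0 0 20 0" --pt "0 0 0 0 0"

```text
time: 3.95
eef_pos: [653.9, -119.2, 257.3]
ee_rot: [-1.97, -2.439, 0.005]
force: [-0.7, -1.1, -1.0]
finger_gap: 0.1
gripper_force: 0.0
```

drive_tool --pt "0 0 0 5 0" --pt "0 0 0 3 0" --pt "0 0 0 0 0" --pt "0 0 0 0 0" --pt "0 0 0 0 0"

```text
time: 4.45
eef_pos: [656.3, -120.5, 254.2]
ee_rot: [1.974, 2.443, 0.001]
force: [-0.4, 0.3, 0.5]
finger_gap: -0.2
gripper_force: 0.0
```

drive_tool --pt "0 0 0 1 0" --pt "0 0 0 1 0" --pt "0 0 0 1 0" --pt "0 0 0 0 0" --pt "0 0 0 0 0"

```text
time: 4.95
eef_pos: [655.9, -120.2, 250.1]
ee_rot: [-1.974, -2.444, 0.0]
force: [0.4, 0.0, -0.5]
finger_gap: -0.0
gripper_force: 0.0
```

drive_tool --pt "0 0 0 0.5 0" --pt "0 0 0 0.5 0" --pt "0 0 0 0 0" --pt "0 0 0 0 0"

```text
time: 5.35
eef_pos: [656.0, -120.2, 249.2]
ee_rot: [-1.974, -2.444, 0.0]
force: [-0.6, 0.2, 0.1]
finger_gap: 0.1
gripper_force: 0.0
```

drive_tool --pt "0 0 0 0.5 0" --pt "0 0 0 0.5 0" --pt "0 0 0 0 0" --pt "0 0 0 0 0"

```text
time: 5.75
eef_pos: [656.0, -120.3, 248.7]
ee_rot: [1.974, 2.444, 0.0]
force: [-1.4, -0.1, 1.3]
finger_gap: -0.1
gripper_force: 1.1
```

drive_tool --pt "0 0 0 0.5 0" --pt "0 0 0 0.5 0" --pt "0 0 0 0 0" --pt "0 0 0 0 0"

```text
time: 6.15
eef_pos: [656.1, -120.2, 247.8]
ee_rot: [1.974, 2.444, 0.0]
force: [-1.9, 1.1, 4.3]
finger_gap: 0.7
gripper_force: 2.3
```

```bash
cat >> h.py <<'E'
def avg(n=6):
    F=[];Z=[]
    for _ in range(n):
        s=get_state();F.append(s["force"]);Z.append(s["eef_pos"]);read_camera("wrist")
    print("t",round(s["time"],2),"F",np.mean(F,0).round(2),"sd",np.std(F,0).round(2),"p",np.mean(Z,0).round(2))
E
python3 -c "from h import *;avg()"
```

```text
t 6.4 F [-1.91  0.78  4.74] sd [0.51 0.3  0.42] p [ 656.07 -120.26  247.68]
```

4.7 N at about 2 mm of travel means this key is stiffening, so it's the live one. I'll continue in small steps.

drive_tool --pt "0 0 0 0.5 0" --pt "0 0 0 0 0" --pt "0 0 0 0.5 0" --pt "0 0 0 0 0"

```text
time: 6.85
eef_pos: [656.1, -120.3, 247.0]
ee_rot: [1.974, 2.444, 0.0]
force: [-2.4, 0.5, 7.1]
finger_gap: -0.0
gripper_force: 3.3
```

drive_tool --pt "0 0 0 0.5 0" --pt "0 0 0 0 0" --pt "0 0 0 0.5 0" --pt "0 0 0 0 0"

```text
time: 7.25
eef_pos: [656.1, -120.3, 246.3]
ee_rot: [1.974, 2.444, 0.0]
force: [-2.6, 0.9, 7.6]
finger_gap: 0.1
gripper_force: 3.8
```

drive_tool --pt "0 0 0 0.5 0" --pt "0 0 0 0 0" --pt "0 0 0 0.5 0" --pt "0 0 0 0 0"

```text
time: 7.65
eef_pos: [656.1, -120.3, 245.5]
ee_rot: [1.974, 2.444, 0.0]
force: [-4.5, 1.1, 7.5]
finger_gap: 0.1
gripper_force: 4.1
```

drive_tool --pt "0 0 0 0.5 0" --pt "0 0 0 0 0" --pt "0 0 0 0 0"

```text
time: 7.95
eef_pos: [656.1, -120.2, 245.0]
ee_rot: [1.974, 2.444, 0.0]
force: [-3.6, 0.8, 7.8]
finger_gap: -0.1
gripper_force: 3.9
```

drive_tool --pt "0 0 0 0.5 0" --pt "0 0 0 0 0" --pt "0 0 0 0 0"

```text
time: 8.25
eef_pos: [656.1, -120.2, 244.1]
ee_rot: [1.974, 2.444, 0.0]
force: [-3.3, 1.4, 5.5]
finger_gap: -0.1
gripper_force: 3.1
```

Now it's weakening, as expected before the snap.

drive_tool --pt "0 0 0 0.5 0" --pt "0 0 0 0 0" --pt "0 0 0 0 0"

```text
time: 8.55
eef_pos: [655.8, -120.2, 241.7]
ee_rot: [-1.974, -2.444, 0.0]
force: [0.9, -0.5, -0.3]
finger_gap: -0.5
gripper_force: 0.0
```

drive_tool --pt "0 0 0 0.5 0" --pt "0 0 0 0 0" --pt "0 0 0 0 0"

```text
time: 8.85
eef_pos: [655.8, -120.2, 241.6]
ee_rot: [-1.974, -2.443, 0.0]
force: [-0.5, -0.2, 0.3]
finger_gap: -0.3
gripper_force: 0.0
```

The key snapped over and the force is zero. I'll lift, move over the handle with the fingers about 24 mm open, and look.

drive_tool --pt "0 0 0 -20 0" --pt "0 0 0 -40 0" --pt "0.28 32 -50 0 0" --pt "0.28 32 -50 0 0" --pt "0.28 0 0 0 0"

```text
time: 9.35
eef_pos: [554.4, -82.5, 299.1]
ee_rot: [-1.966, -2.437, 0.007]
force: [0.2, -0.1, 0.1]
finger_gap: 23.6
gripper_force: 0.0
```

drive_tool --pt "0.28 0 0 0 0" --pt "0.28 0 0 0 0" --pt "0.28 0 0 0 0"

```text
time: 9.65
eef_pos: [564.0, -85.8, 303.0]
ee_rot: [1.973, 2.442, 0.001]
force: [0.4, 0.0, -0.1]
finger_gap: 23.4
gripper_force: 0.0
```

```bash
python3 - <<'E'
from h import *
im,d=read_camera("wrist");cv2.imwrite("pics/w2.png",im[...,::-1]);P=cloud("wrist",d)
to((540.7,-79.1,230),(540.7,-79.1,151.3))
ex=np.array([.978,.209]);ey=np.array([-.209,.978]);o=np.array([642.4,-57.4])
a=(P[...,:2]-o)@ex;b=(P[...,:2]-o)@ey;z=P[...,2]
def st(n,m): print(n,m.sum(),"x",np.percentile(a[m],[2,50,98]).round(1),"y",np.percentile(b[m],[1,99]).round(1),"z",np.percentile(z[m],[5,50,95]).round(1)) if m.any() else print(n,0)
st("bar",(d>0)&(a<-95)&(a>-125)&(z>163)&(z<180)&(abs(b)<70))
st("front",(d>0)&(z>195)&(z<204)&(a<-35)&(a>-95))
st("right key",(d>0)&(z>231)&(z<256)&(abs(b+64)<16)&(abs(a)<16))
E
```

```text
t 9.7 p [563.8 -85.8 302.8] q [-0.23  0.14  1.69 -0.    1.31 -0.44] F [ 0.06 -0.4  -0.15] gap 23.8
toolx [-0.21   0.978 -0.001] y [0.978 0.21  0.001] z [ 0.001 -0.    -1.   ] yawerr -0.003
(540.7, -79.1, 230) tool delta [ 11.5 -21.3  72.7]
(540.7, -79.1, 151.3) tool delta [ 11.5 -21.4 151.4]
bar 2160 x [-110.2 -104.4  -96.8] y [-61.3  62.3] z [171.  174.  175.6]
front 7120 x [-55.2 -45.  -35.3] y [-50.8 113.1] z [198.3 199.5 200.8]
right key 527 x [-11.9  -2.2   9.8] y [-67.2 -53.8] z [232.1 238.2 239.6]
```

View pics/w2.png

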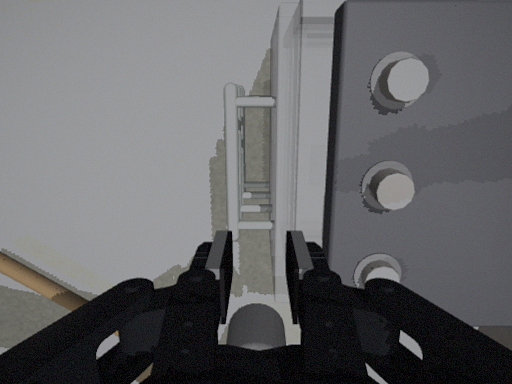

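The right key stays down with its top at about 238. The bar runs at column ~232, centred on the middle key's line. I'll lower onto it.

drive_tool --pt "0.28 11 -22 0 0" --pt "0.28 0 0 40 0" --pt "0.28 0 0 40 0" --pt "0.28 0 0 0 0" --pt "0.28 0 0 0 0"

```text
time: 10.2
eef_pos: [538.9, -79.3, 222.1]
ee_rot: [-1.973, -2.443, 0.001]
force: [0.0, -0.1, 0.4]
finger_gap: 23.5
gripper_force: 0.0
```

```bash
python3 - <<'E'
from h import *
im,d=read_camera("wrist");cv2.imwrite("pics/w3.png",im[...,::-1])
to((540.5,-79.1,151.3))
E
```

```text
t 10.25 p [540.1 -79.6 223.7] q [-0.23  0.16  1.83 -0.    1.15 -0.44] F [-0.24 -0.34  1.23] gap 24.0
toolx [-0.21   0.978 -0.001] y [0.978 0.21  0.002] z [ 0.002 -0.    -1.   ] yawerr -0.003
(540.5, -79.1, 151.3) tool delta [ 0.5  0.4 72.4]
```

View pics/w3.png

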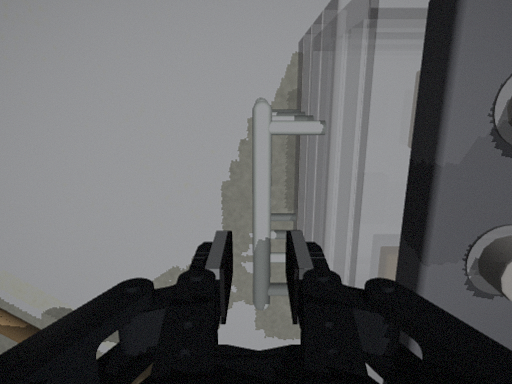

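The bar (column 262) is centred between the pads (columns 232 and 287). I'll descend and close.

drive_tool --pt "0.28 0 0 20 0" --pt "0.28 0 0 20 0" --pt "0.28 0 0 15 0" --pt "0.28 0 0 10 0" --pt "0.28 0 0 5 0"

```text
time: 10.75
eef_pos: [539.0, -79.3, 152.3]
ee_rot: [1.974, 2.444, 0.0]
force: [-0.1, 0.2, -0.0]
finger_gap: 23.9
gripper_force: 0.0
```

drive_tool --pt "0.28 0 0 0 0" --pt "0 0 0 0 0" --pt "0 0 0 0 0" --pt "0 0 0 0 0" --pt "0 0 0 0 0"

```text
time: 11.25
eef_pos: [539.4, -79.3, 153.2]
ee_rot: [1.973, 2.442, 0.002]
force: [1.3, 0.5, 1.9]
finger_gap: 8.8
gripper_force: 58.6
```

drive_tool --pt "0 0 0 0 0" --pt "0 0 -3 0 0" --pt "0 0 -3 0 0" --pt "0 0 0 0 0" --pt "0 0 0 0 0"

```text
time: 11.75
eef_pos: [533.5, -80.5, 153.1]
ee_rot: [1.973, 2.443, 0.002]
force: [1.0, 1.0, 4.8]
finger_gap: 8.8
gripper_force: 59.9
```

The drawer moved 6 mm with little force, so it's free. Next I'll pull about 100 mm in total.

drive_tool --pt "0 0 -8 0 0" --pt "0 0 -10 0 0" --pt "0 0 -10 0 0" --pt "0 0 -10 0 0" --pt "0 0 -10 0 0"

```text
time: 12.25
eef_pos: [484.9, -90.9, 153.1]
ee_rot: [1.974, 2.444, -0.0]
force: [1.8, 1.1, 6.8]
finger_gap: 9.0
gripper_force: 60.2
```

drive_tool --pt "0 0 -10 0 0" --pt "0 0 -10 0 0" --pt "0 0 -10 0 0" --pt "0 0 -10 0 0" --pt "0 0 -8 0 0"

```text
time: 12.75
eef_pos: [437.8, -101.0, 153.1]
ee_rot: [1.974, 2.444, -0.0]
force: [1.7, 1.0, 7.8]
finger_gap: 8.9
gripper_force: 60.3
```

drive_tool --pt "0 0 -4 0 0" --pt "0 0 0 0 0" --pt "0 0 0 0 0" --pt "0 0 0 0 0"

```text
time: 13.15
eef_pos: [433.5, -101.9, 153.1]
ee_rot: [-1.973, -2.443, 0.002]
force: [-1.8, 0.9, 8.8]
finger_gap: 9.0
gripper_force: 60.5
```

The drawer is about 108 mm out. I'll release and rise straight up.

drive_tool --pt "0.28 0 0 0 0" --pt "0.28 0 0 0 0" --pt "0.28 0 0 0 0" --pt "0.28 0 0 0 0"

```text
time: 13.55
eef_pos: [433.8, -101.3, 151.5]
ee_rot: [-1.973, -2.442, 0.001]
force: [0.1, -0.7, 0.1]
finger_gap: 23.7
gripper_force: 0.0
```

drive_tool --pt "0.28 0 0 -10 0" --pt "0.28 0 0 -20 0" --pt "0.28 0 0 -40 0" --pt "0.28 0 0 -40 0" --pt "0.28 0 0 0 0"

```text
time: 14.05
eef_pos: [439.1, -102.9, 269.3]
ee_rot: [1.966, 2.434, 0.007]
force: [0.3, 1.2, 0.5]
finger_gap: 23.6
gripper_force: 0.0
```

```bash
python3 - <<'E'
from h import *
im,d=read_camera("scene");cv2.imwrite("pics/s2.png",im[...,::-1]);to()
for q in("bowl","tin","mallet","scraper"): print(q,[np.round(x["bbox"]) for x in spotter.look_for("scene",q)[:1]])
im,d=read_camera("wrist");P=cloud("wrist",d);o=np.array([642.4,-57.4])
a=(P[...,:2]-o)@[.978,.209];b=(P[...,:2]-o)@[-.209,.978];z=P[...,2]
m=(d>0)&(a<-195)&(a>-230)&(z>163)&(z<180)&(abs(b)<62);print("bar",m.sum(),np.percentile(a[m],[2,50,98]) if m.any() else "")
E
```

```text
t 14.1 p [ 437.3 -102.3  266.4] q [-0.33 -0.08  1.99 -0.    1.22 -0.54] F [-0.62  0.22 -1.38] gap 24.0
toolx [-0.211  0.978 -0.004] y [0.978 0.211 0.007] z [ 0.008 -0.003 -1.   ] yawerr -0.003
bowl [array([288., 315.,  59.,  68.])]
tin [array([159., 121.,  27.,  34.])]
mallet [array([198., 104.,  82.,  30.])]
scraper [array([338., 237.,  56.,  55.])]
bar 3118 [-219.50785124 -213.30191403 -196.89327509]
```

View pics/s2.png

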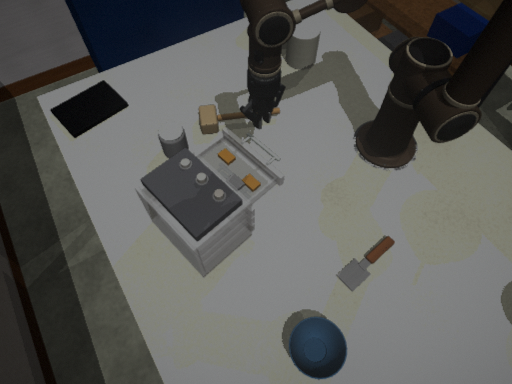

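The drawer is open: its tray shows around (235,170), and the bar is about 109 mm out. The bystanders haven't moved and the gripper is clear.

```bash
python3 -c "
from rig import *
print(job_done())"
```

```text
the job is handed in; nothing more can be done
None
```

The right-hand key was the live one and snapped over at under 10 N; the top drawer is pulled out about 108 mm and released, the bystanders are where they lay, and the job is handed in (no verdict was returned).

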